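# Grade a mixed load on the tilting sieve tray

## Task

Sort the load on the tilting sieve tray by rocking the tray, never picking up or touching the parts themselves: first tilt its barred end (the robot's left) down so that the nut and the bolt drop between the bars into the steel pan beneath, while the flange and the disc stay on the tray. Then tilt the open end (the robot's right) down so that the flange and the disc slide off into the blue plastic bin. Leave the tape measure and the adjustable wrench where they are.

Things in the scene. Friction and masses are not known exactly. Their poses are not given: they have to be found in the camera images.
- stand: Fixed green stand of the sieve tray. Origin on the bench under the pivot; x points away from the robot, y along the tray to its barred end (the robot's left at yaw 0), z up. The tray's pivot axis runs along the stand's x, 215 mm above the origin, between two uprights at x = +-128 mm (tops at z = 235 mm). Its place and yaw (-0.08 to 0.06) vary.
- pan (a point): Middle of the floor of the open steel catch pan, fixed to the stand under the bars, at stand coordinates (0, 85, 40) mm. The pan is 224 mm wide along the stand's x, 330 mm long along y; its rim is 42 mm above this point.
- tray (a joint): Tilt of the steel sieve tray about its pivot, rad. 0 = level (start); positive = barred end (stand +y) down; negative = open end (stand -y) down; stops at -0.52 and +0.52. The pivot is stiff (1.6 N m of friction, 10 to 20 N on a pad) and stays where it is left. The tray is smooth: parts begin to slide at 0.24 to 0.35 rad.
- tray_mid (a point): Middle of the tray (212 x 444 mm) on the pivot axis, in the surface that carries the parts; axes turn with the tray and equal the stand's when level. From y = -220 to -60 mm the floor is plain sheet, with no wall at its -y end; from -60 to 222 mm it is three round bars along y with 46 mm gaps, closed by an end wall. Side and end walls stand 40 mm above the floor.
- pad_left (a point): Top centre of the red press pad at the barred end, on the tray's side away from the robot: flat, reaching 60 mm out from the wall, 32 mm wide, at tray coordinates (143, 170, 12) mm from tray_mid. Pushing it down raises joint tray. It moves with the tray.
- pad_right (a point): Top centre of the equal red press pad at the open end, at tray coordinates (143, -170, 12) mm from tray_mid. Pushing it down lowers joint tray. It moves with the tray.
- nut: Rusty hexagon nut, 36 x 41 x 19 mm, 0.11 kg, flat on the sheet floor. Origin at the centre of its underside. Goes through the bars.
- bolt: Grey hexagon bolt, 72 mm long, head 27 mm, shank 16 mm, 0.14 kg, lying on the sheet floor roughly along the tray. Origin under its middle; its y runs towards the head. Goes through the bars.
- flange: Rusty round pipe flange, 130 mm across, 30 mm high, about 0.6 kg, lying flat on the sheet floor or on the bars. Origin at the centre of its underside. Too large for the gaps.
- disc: Worn brown abrasive disc with a small centre hole, 116 mm across, 13 mm thick, about 0.15 kg, lying flat on the bars or on the sheet floor. Origin at the centre of its underside. Too large for the gaps.
- bin: Fixed open blue plastic bin under and beyond the tray's open end, 240 (x) x 270 (y) mm, axes nearly along the stand's, origin at the centre of its underside, about 285 mm from the stand's origin. Floor 12 mm above the bench; its front (own +y, towards the stand) is 42 mm high, its back 100 mm, its sides step up from 42 to 100 mm.
- tape_measure: Yellow tape measure, 62 x 94 x 37 mm, loose on the bench left of the stand. Leave alone.
- adjustable_wrench: Grey adjustable wrench, 56 x 188 x 13 mm, loose on the bench far left. Leave alone.

How it is judged:
On the way, in this order (a step that is already met when the one before it is completed fails the run):
1. the nut and the bolt lie in the pan while the flange and the disc are still on the tray (x of nut in the frame of stand between -0.112 and 0.112 m and y of nut in the frame of stand between -0.08 and 0.25 m and z of each of nut, bolt in the frame of stand below 0.08 m and x of bolt in the frame of stand between -0.112 and 0.112 m and y of bolt in the frame of stand between -0.08 and 0.25 m and height (world z) of each of flange, disc above 0.1 m and y of flange in the frame of tray_mid between -0.22 and 0.23 m and y of disc in the frame of tray_mid between -0.22 and 0.23 m), for 0.2 s.
2. the flange and the disc lie in the blue plastic bin (x of flange in the frame of bin between -0.12 and 0.12 m and y of flange in the frame of bin between -0.135 and 0.135 m and z of each of flange, disc in the frame of bin below 0.08 m and x of disc in the frame of bin between -0.12 and 0.12 m and y of disc in the frame of bin between -0.135 and 0.135 m), for 0.2 s.
At the end, for the whole second after the job is handed in: The nut and the bolt rest in the steel pan (centres within its walls and below 80 mm), the flange and the disc rest in the blue plastic bin (centres within its walls and below 80 mm), all slower than 0.03 m/s (all of step 2 and x of nut in the frame of stand between -0.112 and 0.112 m and y of nut in the frame of stand between -0.08 and 0.25 m and z of each of nut, bolt in the frame of stand below 0.08 m and x of bolt in the frame of stand between -0.112 and 0.112 m and y of bolt in the frame of stand between -0.08 and 0.25 m and linear speed of each of nut, bolt, flange, disc below 0.03 m/s); the robot touches nothing.
It fails at once if the robot touches the nut, bolt, flange or disc (contact force between any of the fingers, the arm and nut above 1 N or contact force between any of the fingers, the arm and bolt above 1 N or contact force between any of the fingers, the arm and flange above 1 N or contact force between any of the fingers, the arm and disc above 1 N).
It fails at once if the tape measure or the wrench are moved by more than 30 mm (distance of any of adjustable_wrench, tape_measure from where it was at the start of the episode above 0.03 m).
It also fails if it takes over 64 s, if anything falls off the work surface, if the arm or the gripper's body presses on something with over 40 N, if the wrist force passes 120 N, or if a joint passes its speed limit or range.

## Robot

A 6-joint arm with a two-finger parallel gripper is mounted at the origin on a cart in front of the work surface, level with it; the furniture and walls round the work are solid. World frame = base frame: x ahead of the robot, y to its left, z up, the work surface at z = 0. Lengths are in m, angles in rad, forces in N, time in s.
With the tool pointing down it reaches from about 0.3 to 0.875 m from the base axis. Payload 6.4 kg.
Tool frame: the origin (TCP) lies at the very end of the fingers, on their centre line; the grasp point (between the pads) lies 19 mm behind it; z points along the fingers, y is the line along which they close (so a half turn about z gives the same grasp; the last joint's range is limited). The gripper opens to 85 mm and grips with 20 to 120 N. Pads are 22 mm wide; open, the fingers measure 114 mm over their backs; the gripper's body (76 mm by 85 mm) begins 54 mm behind the grasp point. The pads swing forward as they close: fully open they stand 13 mm farther back than shut.
Start: joints at [-1.512, 0.181, 1.607, -0, 1.354, -0.206], TCP at [0.151, -0.555, 0.231] pointing down, gripper open.
Joint ranges: [-2.99, 2.99], [-0.89, 2.07], [0.3, 2.58], [-1.14, 4.28], [0, 2.63], [-3.12, 3.12]. Speed limits (rad/s): [2.57, 2.57, 3.01, 3.14, 3.14, 3.14].

## Interface

Orientations are given as a unit quaternion [w, x, y, z].
In Python, from bench import ctrl gives the robot as it stands.
- The arm moves only by the shell command python3 jog.py 'ROWS'. ROWS is a JSON list that holds a single list of rows (three levels of brackets), with 1 to 10 rows, each of 7 numbers: dx, dy, dz in normalised numbers (1 is 0.8 m), then a rotation vector rx, ry, rz in fractions of the full range, 1 being 2 rad, then the opening from 0.0 (shut) to 1.0 (fully open); each row is the pose to reach, as a shift and turn from the pose commanded when the command began, along the tool's axes at that moment; what a row does not reach only later rows make up. A row lasts 1/8 s, in which the tool goes at most 0.0625 m and 0.188 rad, less where a joint would pass 70% of its speed; a pose out of reach is approached as far as the arm can. The fingers move at their own pace and stop on an object; the grip force is fixed at half the most. Time passes only in rows, so rows that do not move let the fingers close. It prints the time, the measured TCP pose, the force, the opening and the grip force at its end. A shift or turn number past 1, either way, is cut back to 1. Input that does not fit is refused with a message, and nothing moves.
- ctrl.get_obs(): the state, without advancing time (a new reading comes with each control period).
- ctrl.camera(name): name is "scene" or "top"; returns the picture (420x560x3 uint8, blue, green, red); there is no depth.
- ctrl.camera_params(name): a dict with "fovy" (degrees; the focal length in pixels is half the picture's height over the tangent of half this angle, whatever the lens; pixels are square), "cx", "cy" (the principal point, pixels), "view" (4x4, takes a point from world to camera coordinates). Camera axes: x right, y up, looking along -z (the intrinsics and any distortion apply to the point x, -y, -z); pixel columns grow to the right and rows downward; lengths in m; the calibration is good to about 2 mm. A picture is of the moment at which its call begins. camera_params takes no time and is no camera call.
- ctrl.hand_in(): hands the job in; it is judged then, once.
The state is a dict: "time_s": time; "q": joint angles; "dq": joint speeds; "joint_efforts": joint torques, N m; "eef_pos": TCP position; "eef_rot": TCP orientation; "wrist_force": force on the tool from outside, world axes, zero at the start; "torque": the same for the moment, N m; "opening": opening from 0.0 (shut) to 1.0 (fully open); "grasp_force": force on a finger pad.
Only numpy, scipy, OpenCV 4.12 (cv2) and the standard library are available. Lean on these libraries where they do the work, as an engineer would, in place of code of your own. Each camera call takes 0.05 s, during which the arm holds its last target. There are 200 camera calls.

## Working session

There is one attempt and no reset: what is moved stays moved. The work goes in short steps, Python scripts to look and compute and a shell command to move; the robot and the scene stay as the last step left them, time stands still between calls to the robot, and variables do not carry over. Pictures are saved under pics/ and viewed, at most 10 in all, crops included, and the job is handed in when it is done.

```bash
mkdir -p pics; ls; python3 - <<'E'
from bench import ctrl
import cv2
for n in("scene","top"):
    cv2.imwrite(f"pics/{n}0.png",ctrl.camera(n)); print(n,ctrl.camera_params(n))
o=ctrl.get_obs(); print(o)
E
```

```text
bench.py
jog.py
pics
scene {'fovy': 47.94323899825095, 'cx': 280.3885038737014, 'cy': 214.03487782793027, 'view': array([[-0.83344516, -0.55236258,  0.0162708 ,  0.5482385 ],
       [ 0.4290074 , -0.6281977 ,  0.64909191, -0.24660696],
       [-0.3483128 ,  0.5479628 ,  0.76053597, -1.41576539],
       [ 0.        ,  0.        ,  0.        ,  1.        ]])}
top {'fovy': 43.56814287191447, 'cx': 277.14208837907614, 'cy': 206.08960673232193, 'view': array([[-4.43251528e-03, -9.99989720e-01,  9.55487782e-04,
         1.49077468e-01],
       [ 9.91649907e-01, -4.27239603e-03,  1.28888355e-01,
        -5.85607205e-01],
       [-1.28882947e-01,  1.51880897e-03,  9.91658651e-01,
        -1.53157195e+00],
       [ 0.00000000e+00,  0.00000000e+00,  0.00000000e+00,
         1.00000000e+00]])}
{'time_s': 0.1, 'q': array([-1.51228357e+00,  1.81459132e-01,  1.60788956e+00,  1.56409820e-05,
        1.35377319e+00, -2.06287661e-01]), 'dq': array([-4.57826577e-05, -8.89501345e-04, -1.27175752e-03,  5.46500323e-04,
       -7.47605359e-04, -7.45585369e-04]), 'joint_efforts': array([ 8.81779924e-04, -4.45878804e+01, -3.52236521e+01, -3.45095314e-04,
        4.18155076e-03,  2.14916963e-05]), 'eef_pos': array([ 0.15048712, -0.554464  ,  0.23048743]), 'eef_rot': array([-7.61961428e-04,  9.91247822e-01,  1.32012008e-01,  6.40587116e-05]), 'wrist_force': array([-0.51063079,  0.08228762,  0.51731524]), 'torque': array([-0.0245443 , -0.05304544, -0.06862594]), 'grasp_force': 0.0, 'opening': 1.0017972760743814}
```

View pics/scene0.png

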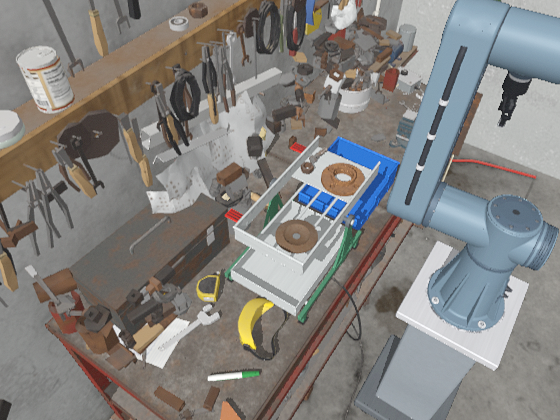

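View pics/top0.png

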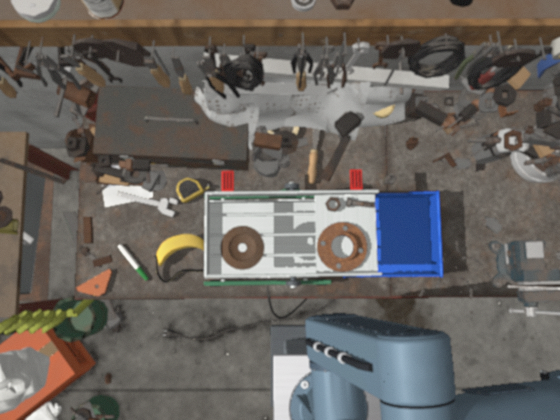

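The top view shows pads near (228,180) and (356,179), the nut at (333,204) and the bolt at (357,203). The flange is at (345,246), the disc at (242,247) and the bin is right of column 377. Next I measure the pads.

```bash
cat > h.py <<'E'
from bench import ctrl
import numpy as np, cv2
from scipy.spatial.transform import Rotation as R
def ray(n,u,v,z):
    p=ctrl.camera_params(n); f=210/np.tan(np.radians(p["fovy"])/2); V=p["view"]
    d=V[:3,:3].T@np.array([(u-p["cx"])/f,-(v-p["cy"])/f,-1]); c=-V[:3,:3].T@V[:3,3]
    return c+d*(z-c[2])/d[2]
def red(n):
    i=ctrl.camera(n); b,g,r=[i[...,k].astype(int) for k in range(3)]
    m=((r>130)&(g<70)&(b<70)).astype(np.uint8)
    k,l,s,c=cv2.connectedComponentsWithStats(m)
    return i,[(s[j],c[j]) for j in range(1,k) if s[j,4]>25]
def pads(th,s,yaw):  # pad centres in world for tilt th
    y=np.array([170,-170])/1e3; c,sn=np.cos(th),np.sin(th)
    P=np.c_[[.143]*2, y*c+.012*sn, .215-y*sn+.012*c]
    return P@R.from_euler('z',yaw).as_matrix().T+[s[0],s[1],0]
E
python3 - <<'E'
from h import *
i,L=red("top")
for s,c in L: print(s,c,ray("top",*c,.227))
i,L=red("scene")
for s,c in L: print("scene",s,c,ray("scene",*c,.227))
for n,u,v in(("nut",333,204),("bolt",357,203),("fl",345,246),("disc",242,247)): print(n,ray("top",u,v,.23))
for u,v in ((206,192),(204,277),(376,191),(377,276)): print("corner",ray("top",u,v,.255))
E
```

```text
[222 170  12  20 221] [227.4841629  179.83257919] [0.63214767 0.27762045 0.227     ]
[350 170  13  19 212] [355.83490566 179.52830189] [ 0.63151955 -0.06136438  0.227     ]
scene [384  74  12  12  78] [388.8974359   79.94871795] [ 0.55669605 -0.56791083  0.227     ]
scene [291 142  15  11  85] [297.37647059 147.21176471] [ 0.63741718 -0.06011378  0.227     ]
scene [225 209  17  13 110] [232.87272727 214.83636364] [0.63533838 0.27941373 0.227     ]
scene [ 78 363  23  27  75] [ 89.36 376.36] [0.61336604 0.81387936 0.227     ]
scene [ 93 364  46  36  78] [112.91025641 379.92307692] [0.56603959 0.79137586 0.227     ]
nut [5.66166196e-01 4.66442744e-04 2.30000000e-01]
bolt [ 0.56853899 -0.06247435  0.23      ]
fl [ 0.45617659 -0.02865569  0.23      ]
disc [0.4547587  0.23835513 0.23      ]
corner [0.59545435 0.33013046 0.255     ]
corner [0.37824939 0.33235327 0.255     ]
corner [ 0.5961874  -0.10837836  0.255     ]
corner [ 0.37881427 -0.1046697   0.255     ]
```

The rows are not in the units I measure in: shifts go in shares of 0.8 m and turns go in shares of 2 rad. I convert before sending: 0.345 m is 0.4313, 0.265 m is 0.3313, 0.265 rad is 0.1325.

```bash
python3 jog.py '[[[0, 0, -0.075, 0, 0, 0, 0], [0, 0, -0.15, 0, 0, 0, 0], [0.05, -0.05, -0.2125, 0, 0, 0.05, 0], [0.1063, -0.1038, -0.2125, 0, 0, 0.1325, 0], [0.1625, -0.1588, -0.2125, 0, 0, 0.1325, 0], [0.2188, -0.2138, -0.2125, 0, 0, 0.1325, 0], [0.275, -0.2688, -0.2125, 0, 0, 0.1325, 0], [0.3313, -0.3238, -0.2125, 0, 0, 0.1325, 0], [0.3875, -0.3788, -0.2125, 0, 0, 0.1325, 0], [0.4313, -0.4213, -0.2125, 0, 0, 0.1325, 0]]]'
```

```text
time_s: 1.45
eef_pos: [0.3959, -0.1375, 0.4014]
eef_rot: [0.0, 1.0, -0.0, 0.0]
wrist_force: [1.2, -1.0, 0.3]
opening: -0.001
grasp_force: 0.0
```

Converted, -0.415 m is -0.5188, 0.244 m is 0.305.

```bash
python3 jog.py '[[[0.0375, -0.0625, 0, 0, 0, 0, 0], [0.075, -0.125, 0, 0, 0, 0, 0], [0.1125, -0.1875, 0, 0, 0, 0, 0], [0.15, -0.25, 0, 0, 0, 0, 0], [0.1875, -0.3125, 0, 0, 0, 0, 0], [0.225, -0.375, 0, 0, 0, 0, 0], [0.2625, -0.45, 0, 0, 0, 0, 0], [0.305, -0.5125, 0, 0, 0, 0, 0], [0.305, -0.5188, 0.0625, 0, 0, 0, 0], [0.305, -0.5188, 0.125, 0, 0, 0, 0]]]'
```

```text
time_s: 2.7
eef_pos: [0.6397, 0.2771, 0.2993]
eef_rot: [-0.0, 1.0, 0.001, 0.0]
wrist_force: [-0.4, -0.9, -1.4]
opening: 0.001
grasp_force: 0.0
```

```bash
python3 jog.py '[[[0, 0, 0.05, 0, 0, 0, 0], [0, 0, 0.0813, 0, 0, 0, 0], [0, 0, 0.0938, 0, 0, 0, 0], [0, 0, 0.1038, 0, 0, 0, 0], [0, 0.0013, 0.1138, 0, 0, 0, 0], [0, 0.0013, 0.1238, 0, 0, 0, 0], [0, 0.0025, 0.1338, 0, 0, 0, 0], [0, 0.0038, 0.1413, 0, 0, 0, 0], [0, 0.005, 0.1488, 0, 0, 0, 0], [0, 0.0063, 0.155, 0, 0, 0, 0]]]'; python3 - <<'E'
from h import *
cv2.imwrite("pics/t1.png",cv2.resize(ctrl.camera("scene")[110:320,180:420],None,fx=2.5,fy=2.5))
E
```

```text
time_s: 3.95
eef_pos: [0.6392, 0.2723, 0.1814]
eef_rot: [-0.001, 1.0, 0.0, 0.001]
wrist_force: [-9.4, 2.5, 15.9]
opening: -0.005
grasp_force: 8.0
```

View pics/t1.png

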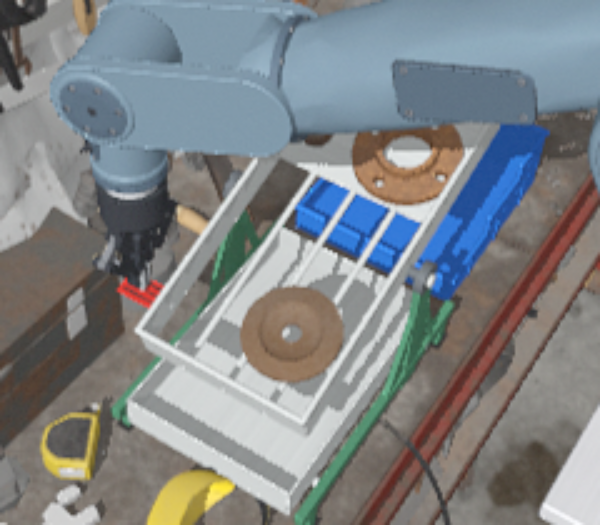

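The tray is tilting (16 N on the pad), and the disc at about (290,333) is sliding towards the end wall. I keep pressing slowly.

Converted, 0.021 m is 0.0263, 0.005 m is 0.0063.

```bash
python3 jog.py '[[[0, 0.0013, 0.0063, 0, 0, 0, 0], [0, 0.0025, 0.0113, 0, 0, 0, 0], [0, 0.0038, 0.0163, 0, 0, 0, 0], [0, 0.005, 0.0213, 0, 0, 0, 0], [0, 0.0063, 0.0263, 0, 0, 0, 0], [0, 0.0063, 0.0263, 0, 0, 0, 0], [0, 0.0063, 0.0263, 0, 0, 0, 0], [0, 0.0063, 0.0263, 0, 0, 0, 0]]]'; python3 - <<'E'
from h import *
a=cv2.resize(ctrl.camera("scene")[110:320,180:420],None,fx=1.6,fy=1.6); b=cv2.resize(ctrl.camera("top")[150:300,190:450],None,fx=1.5,fy=1.5)
b=cv2.copyMakeBorder(b,0,a.shape[0]-b.shape[0],0,0,0); cv2.imwrite("pics/t2.png",np.hstack([a,b]))
E
```

```text
time_s: 5.0
eef_pos: [0.6397, 0.2665, 0.1598]
eef_rot: [-0.001, 1.0, 0.0, 0.001]
wrist_force: [-6.6, 1.0, 11.7]
opening: -0.002
grasp_force: 5.5
```

View pics/t2.png

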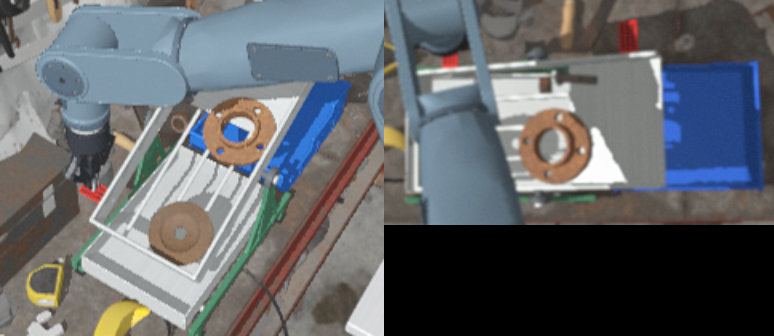

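Flange, nut and bolt are now sliding onto the bars: nut about (545,85) and bolt about (575,77) in the right crop. I tilt a little more and wait.

Converted, 0.012 m is 0.015, 0.009 m is 0.0113.

```bash
python3 jog.py '[[[0, 0.0013, 0.0038, 0, 0, 0, 0], [0, 0.0025, 0.0075, 0, 0, 0, 0], [0, 0.0038, 0.0113, 0, 0, 0, 0], [0, 0.005, 0.015, 0, 0, 0, 0], [0, 0.005, 0.015, 0, 0, 0, 0], [0, 0.005, 0.015, 0, 0, 0, 0], [0, 0.005, 0.015, 0, 0, 0, 0], [0, 0.005, 0.015, 0, 0, 0, 0], [0, 0.005, 0.015, 0, 0, 0, 0], [0, 0.005, 0.015, 0, 0, 0, 0]]]'; python3 jog.py '[[[0, 0, -0.05, 0, 0, 0, 0], [0, 0, -0.1125, 0, 0, 0, 0], [0, 0, -0.175, 0, 0, 0, 0], [0, 0, -0.2375, 0, 0, 0, 0], [0, 0, -0.3, 0, 0, 0, 0], [0, 0.0625, -0.3125, 0, 0, 0, 0], [0, 0.1375, -0.3125, 0, 0, 0, 0], [0, 0.2125, -0.3125, 0, 0, 0, 0], [0, 0.2875, -0.3125, 0, 0, 0, 0], [0, 0.3625, -0.3125, 0, 0, 0, 0]]]';  python3 - <<'E'
from h import *
i,L=red("top"); print([(s[:2],c) for s,c in L])
a=cv2.resize(ctrl.camera("scene")[110:320,180:420],None,fx=1.6,fy=1.6); b=cv2.resize(i[150:300,190:450],None,fx=1.5,fy=1.5)
b=cv2.copyMakeBorder(b,0,a.shape[0]-b.shape[0],0,0,0); cv2.imwrite("pics/t3.png",np.hstack([a,b]))
E
```

```text
time_s: 6.35
eef_pos: [0.6405, 0.2618, 0.1468]
eef_rot: [-0.0, 1.0, -0.0, 0.001]
wrist_force: [-1.6, -0.8, 6.9]
opening: 0.0
grasp_force: 2.7
time_s: 7.6
eef_pos: [0.6392, -0.0303, 0.3953]
eef_rot: [0.0, 1.0, -0.0, 0.001]
wrist_force: [1.8, 0.3, -0.3]
opening: 0.001
grasp_force: 0.0
[(array([346, 166], dtype=int32), array([350.8       , 175.73333333])), (array([232, 177], dtype=int32), array([236.21656051, 185.22929936]))]
```

View pics/t3.png

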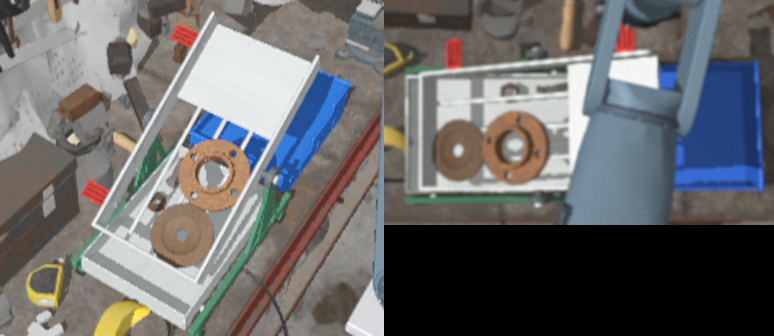

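The nut (about (512,92)) and bolt (about (553,90)) look to be below the bars, and the flange and disc are on the bars. I zoom in to confirm.

```bash
python3 - <<'E'
from h import *
a=cv2.resize(ctrl.camera("scene")[170:270,230:340],None,fx=4,fy=4,interpolation=2); b=cv2.resize(ctrl.camera("top")[190:230,230:330],None,fx=4,fy=4,interpolation=2)
b=cv2.copyMakeBorder(b,0,a.shape[0]-b.shape[0],0,0,0); cv2.imwrite("pics/t4.png",cv2.resize(np.hstack([a,b]),None,fx=.94,fy=.94))
E
```

```text
(no output)
```

View pics/t4.png

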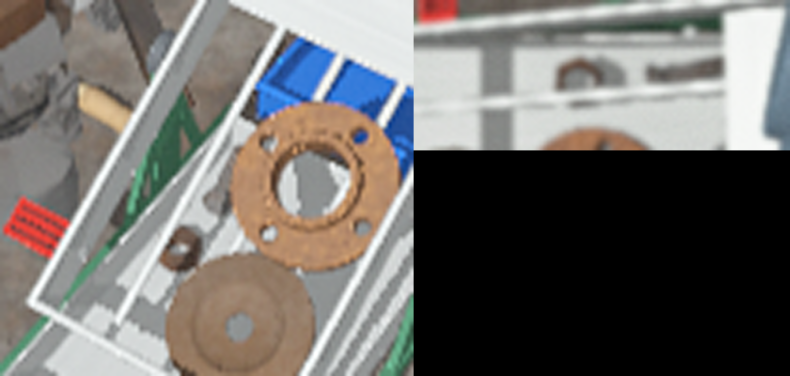

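```bash
python3 - <<'E'
from h import *
from scipy.optimize import least_squares
for n,t,s in (("nut",(274.7,210),(278,236)),("bolt",(302,209),(287.5,221))):
    f=lambda z:(ray("top",*t,z[0])-ray("scene",*s,z[0]))[:2]
    z=least_squares(f,[.1]).x; print(n,ray("top",*t,z[0]),f(z))
f=lambda t:(pads(t[0],(.489,.108),0)-[ray("top",236.2,185.2,pads(t[0],(.489,.108),0)[0,2]),ray("top",350.8,175.7,pads(t[0],(.489,.108),0)[1,2])]).ravel()
r=least_squares(f,[.4]);print(r.x,r.fun,pads(r.x[0],(.489,.108),0))
E
```

```text
nut [0.57380866 0.15383688 0.04362518] [0.00616816 0.00280479]
bolt [0.57794615 0.07205685 0.03160459] [-0.00355736 -0.00163401]
[0.49494901] [ 2.68347569e-04  2.42164858e-03 -8.32667268e-17  5.10925579e-03
  9.56417756e-04 -1.11022302e-16] [[ 0.632       0.26329864  0.14481216]
 [ 0.632      -0.03589896  0.30630767]]
```

Both are in the pan and the tray is at +0.49. Next I press the right pad.

Converted, 0.168 m is 0.21, 0.05 m is 0.0625.

```bash
python3 jog.py '[[[0, 0.01, 0.0625, 0, 0, 0, 0], [0, 0.0125, 0.0938, 0, 0, 0, 0], [0, 0.0163, 0.11, 0, 0, 0, 0], [0, 0.0213, 0.125, 0, 0, 0, 0], [0, 0.0263, 0.14, 0, 0, 0, 0], [0, 0.03, 0.155, 0, 0, 0, 0], [0, 0.0338, 0.17, 0, 0, 0, 0], [0, 0.0363, 0.185, 0, 0, 0, 0], [0, 0.0388, 0.1975, 0, 0, 0, 0], [0, 0.04, 0.21, 0, 0, 0, 0]]]'; python3 jog.py '[[[0, 0, 0.01, 0, 0, 0, 0], [0, 0, 0.02, 0, 0, 0, 0], [0, 0, 0.0275, 0, 0, 0, 0], [0, -0.0013, 0.035, 0, 0, 0, 0], [0, -0.0013, 0.0425, 0, 0, 0, 0], [0, -0.0025, 0.0488, 0, 0, 0, 0], [0, -0.0038, 0.055, 0, 0, 0, 0], [0, -0.0038, 0.0575, 0, 0, 0, 0]]]'; python3 - <<'E'
from h import *
i,L=red("top"); print([(s[:2],c) for s,c in L])
a=cv2.resize(ctrl.camera("scene")[110:320,180:420],None,fx=1.6,fy=1.6); b=cv2.resize(i[150:300,190:450],None,fx=1.5,fy=1.5)
b=cv2.copyMakeBorder(b,0,a.shape[0]-b.shape[0],0,0,0); cv2.imwrite("pics/t5.png",np.hstack([a,b]))
E
```

```text
time_s: 9.05
eef_pos: [0.6415, -0.0617, 0.2309]
eef_rot: [0.003, 1.0, 0.0, 0.003]
wrist_force: [-1.8, -6.5, 12.7]
opening: 0.001
grasp_force: 6.3
time_s: 10.05
eef_pos: [0.6416, -0.0591, 0.1842]
eef_rot: [0.003, 1.0, 0.0, 0.003]
wrist_force: [-2.5, -8.5, 9.9]
opening: 0.002
grasp_force: 6.1
[(array([224, 167], dtype=int32), array([229.12380952, 176.8952381 ])), (array([347, 184], dtype=int32), array([351.59322034, 187.59322034]))]
```

View pics/t5.png

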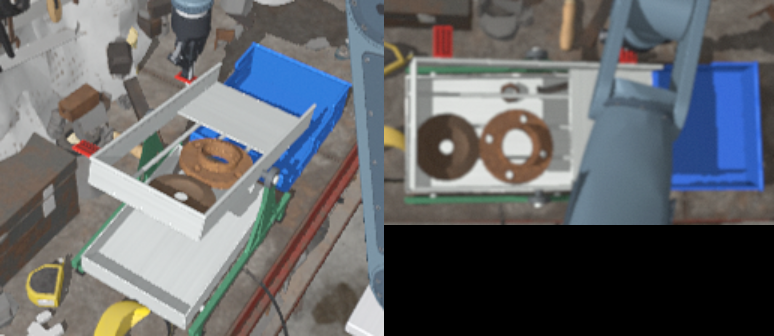

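The tray is at about -0.27 and the parts have not slid yet. I press further slowly.

Converted, 0.02 m is 0.025, 0.011 m is 0.0138.

```bash
python3 jog.py '[[[0, -0.0013, 0.005, 0, 0, 0, 0], [0, -0.0013, 0.01, 0, 0, 0, 0], [0, -0.0025, 0.0138, 0, 0, 0, 0], [0, -0.0038, 0.0175, 0, 0, 0, 0], [0, -0.0038, 0.0213, 0, 0, 0, 0], [0, -0.005, 0.025, 0, 0, 0, 0], [0, -0.005, 0.025, 0, 0, 0, 0], [0, -0.005, 0.025, 0, 0, 0, 0], [0, -0.005, 0.025, 0, 0, 0, 0], [0, -0.005, 0.025, 0, 0, 0, 0]]]'; python3 jog.py '[[[0, 0, 0, 0, 0, 0, 0], [0, 0, 0, 0, 0, 0, 0], [0, 0, 0, 0, 0, 0, 0], [0, 0, 0, 0, 0, 0, 0], [0, 0, 0, 0, 0, 0, 0], [0, 0, 0, 0, 0, 0, 0]]]'; python3 - <<'E'
from h import *
i,L=red("top"); print([(s[:2],c) for s,c in L])
a=cv2.resize(ctrl.camera("scene")[110:320,180:420],None,fx=1.6,fy=1.6); b=cv2.resize(i[150:300,190:450],None,fx=1.5,fy=1.5)
b=cv2.copyMakeBorder(b,0,a.shape[0]-b.shape[0],0,0,0); cv2.imwrite("pics/t6.png",np.hstack([a,b]))
E
```

```text
time_s: 11.4
eef_pos: [0.6416, -0.0541, 0.1638]
eef_rot: [0.002, 1.0, 0.001, 0.003]
wrist_force: [-0.5, -5.8, 8.3]
opening: 0.002
grasp_force: 4.7
time_s: 12.15
eef_pos: [0.6405, -0.0529, 0.1616]
eef_rot: [0.0, 1.0, 0.0, 0.001]
wrist_force: [1.4, -1.2, 1.5]
opening: -0.001
grasp_force: 1.2
[(array([225, 166], dtype=int32), array([229.67647059, 175.2254902 ]))]
```

View pics/t6.png

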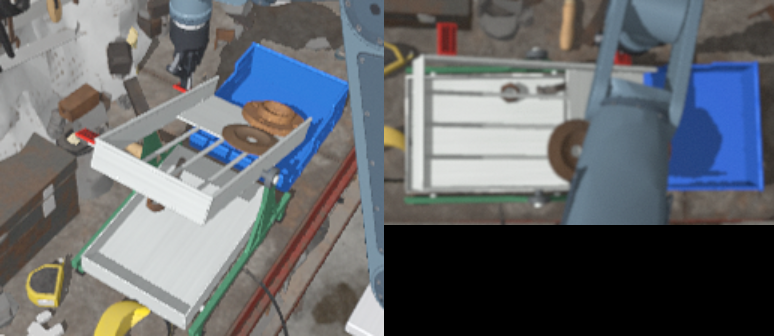

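The flange (about (272,115) left crop) and disc (about (248,138)) are sliding together towards the open end. I tilt a little more, wait, then lift clear.

```bash
H='x'; python3 jog.py '[[[0, 0, 0, 0, 0, 0, 0], [0, 0, 0, 0, 0, 0, 0], [0, 0, 0, 0, 0, 0, 0], [0, 0, 0, 0, 0, 0, 0], [0, 0, 0, 0, 0, 0, 0], [0, -0.0013, 0.005, 0, 0, 0, 0], [0, -0.0025, 0.01, 0, 0, 0, 0], [0, -0.0038, 0.0138, 0, 0, 0, 0], [0, -0.0038, 0.0138, 0, 0, 0, 0], [0, -0.0038, 0.0138, 0, 0, 0, 0]]]'; python3 jog.py '[[[0, 0, 0, 0, 0, 0, 0], [0, 0, 0, 0, 0, 0, 0], [0, 0, 0, 0, 0, 0, 0], [0, 0, 0, 0, 0, 0, 0], [0, 0, -0.0625, 0, 0, 0, 0], [0, 0, -0.1375, 0, 0, 0, 0], [0, 0, -0.2125, 0, 0, 0, 0], [0, 0, -0.2875, 0, 0, 0, 0], [0, 0, -0.3375, 0, 0, 0, 0], [0, -0.0625, -0.3375, 0, 0, 0, 0]]]'; python3 jog.py '[[[0, -0.075, 0, 0, 0, 0, 0], [0, -0.15, 0, 0, 0, 0, 0], [0, -0.225, 0, 0, 0, 0, 0], [0, -0.3, 0, 0, 0, 0, 0], [0, -0.3375, 0, 0, 0, 0, 0], [0, -0.3375, 0, 0, 0, 0, 0]]]'; python3 - <<'E'
from h import *
i,L=red("top"); print([(s[:2],c) for s,c in L])
a=cv2.resize(ctrl.camera("scene")[110:320,180:420],None,fx=1.6,fy=1.6); b=cv2.resize(i[150:300,190:450],None,fx=1.5,fy=1.5)
b=cv2.copyMakeBorder(b,0,a.shape[0]-b.shape[0],0,0,0); cv2.imwrite("pics/t7.png",np.hstack([a,b]))
E
```

```text
time_s: 13.5
eef_pos: [0.6395, -0.05, 0.1499]
eef_rot: [-0.0, 1.0, -0.0, 0.0]
wrist_force: [1.3, 1.3, 7.8]
opening: -0.004
grasp_force: 3.0
time_s: 14.75
eef_pos: [0.6399, -0.0029, 0.4225]
eef_rot: [0.001, 1.0, -0.003, 0.002]
wrist_force: [0.6, 0.8, -0.5]
opening: -0.001
grasp_force: 0.0
time_s: 15.5
eef_pos: [0.638, 0.272, 0.4171]
eef_rot: [0.0, 1.0, 0.002, -0.002]
wrist_force: [0.3, 0.4, 0.5]
opening: 0.003
grasp_force: 0.0
[(array([227, 165], dtype=int32), array([230.14925373, 175.92537313])), (array([341, 175], dtype=int32), array([342.11111111, 183.7962963 ]))]
```

View pics/t7.png

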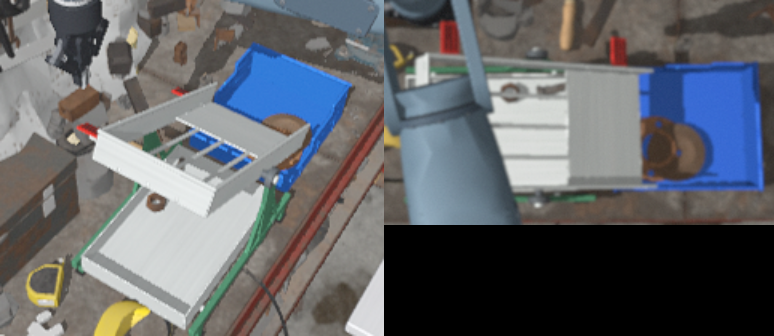

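Both have left the tray: disc about (685,152), flange about (660,148), partly under the tray's end. I check that they are properly inside the bin.

```bash
python3 - <<'E'
from h import *
a=cv2.resize(ctrl.camera("scene")[130:230,290:410],None,fx=3.2,fy=3.2,interpolation=2); b=cv2.resize(ctrl.camera("top")[180:290,340:450],None,fx=3.6,fy=3.6,interpolation=2)
a=cv2.copyMakeBorder(a,0,b.shape[0]-a.shape[0],0,0,0); cv2.imwrite("pics/t8.png",np.hstack([a,b]))
for u,v in((377,249),(392,251)):
  for z in(.02,.05): print(u,ray("top",u,v,z))
for u,v in((440,192),(441,275)): print("binback",ray("top",u,v,.1))
print(ctrl.get_obs()["time_s"])
E
```

```text
377 [ 0.45791542 -0.15148282  0.02      ]
377 [ 0.45650644 -0.14575809  0.05      ]
392 [ 0.45175577 -0.19614321  0.02      ]
392 [ 0.45046418 -0.18956734  0.05      ]
binback [ 0.61704751 -0.32231556  0.1       ]
binback [ 0.38021034 -0.31462175  0.1       ]
15.7
```

View pics/t8.png

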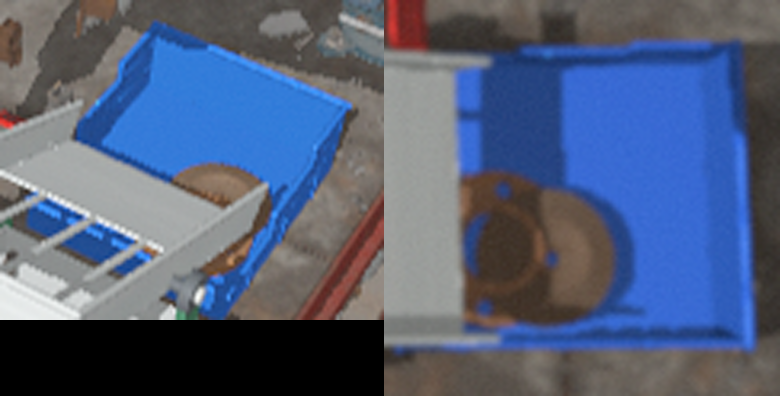

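The flange lies partly on the disc. Both are well inside the bin walls (flange about 37 mm and disc about 10 mm from the bin's centre along y) and low, and the arm is clear.

```bash
python3 -c "
from bench import ctrl
print(ctrl.hand_in())"
```

```text
the job is handed in; nothing more can be done
None
```

I handed the job in at 15.7 s: in the camera images the nut and bolt lie in the steel pan and the flange and disc in the blue bin, with the parts, tape measure and wrench never touched; the hand-in returned no verdict.

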